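# Clear the slicing board and lock its length stop

## Robot

A 7-joint arm with a two-finger parallel gripper is mounted at the origin on a cart in front of the work surface, level with it; the furniture and walls round the work are solid. World frame = base frame: x ahead of the robot, y to its left, z up, the work surface at z = 0. Lengths are in m, angles in rad, forces in N, time in s.
With the tool pointing down it reaches from about 0.425 to 0.875 m from the base axis. Payload 4.7 kg.
Tool frame: the origin (TCP) lies between the finger pads, 19 mm behind the fingertips; this is the grasp point; z points along the fingers, y is the line along which they close (so a half turn about z gives the same grasp; the last joint's range is limited). The gripper opens to 87 mm and grips with 3 to 60 N. Pads are 19 mm wide; open, the fingers measure 117 mm over their backs; the gripper's body (75 mm by 190 mm) begins 51 mm behind the grasp point.
Start: joints at [1.263, 0.321, -0.07, 1.45, 0.023, 1.371, -0.057], TCP at [0.206, -0.617, 0.241] pointing down, gripper open.
Joint ranges: [-2.86, 2.86], [-0.3, 2.09], [-1.38, 1.24], [0.06, 2.45], [-1.56, 4.7], [0.09, 2.05], [-2.69, 2.69]. Speed limits (rad/s): [2.57, 2.57, 3.14, 3.14, 3.14, 3.14, 3.14].

## Interface

Orientations are given as a rotation vector (axis times angle).
In Python, from bench import get_state, get_image, get_calibration, close_job gives the robot as it stands.
- The arm moves only by the tool send_rows, never from a script. Its argument "rows" is a list of rows, each an object of numbers: "hand": the finger opening in mm, from 0 to 87; "x", "y", "z": the shift along the world's x, y, z in mm; "roll": the turn about the world's z in degrees. A call has 1 to 10 rows; each row shifts and turns the commanded pose from where the row before left it; what a row does not reach is not made up. A row lasts 1/10 s, in which the tool goes at most 50 mm and 8.59 degrees, less where a joint would pass 70% of its speed; a pose out of reach is approached as far as the arm can. A call is refused whole if a number of a shift passes 50 or a number of a turn 8.59, either way. A call with a gripper value outside its range is refused whole. The fingers move at their own pace and stop on an object; "force" is the grip in N (left out, the last holds). Time passes only in rows, so rows that do not move let the fingers close. It gives the time, the measured TCP pose, the force, the opening and the grip force at its end, in the units of the state.
- get_state(): the state, without advancing time (a new reading comes with each control period).
- get_image(name): name is "scene" or "top"; returns the picture (420x560x3 uint8, blue, green, red); there is no depth.
- get_calibration(name): a dict with "mtx" (3x3 intrinsics, pixels), "D" ([k1, k2, p1, p2, k3] as OpenCV has them; the pictures are not rectified), "world_from_camera" (4x4, takes a point from camera to world coordinates). Camera axes: x right, y down, z forward; pixel columns grow to the right and rows downward; lengths in m; the calibration is good to about 2 mm. A picture is of the moment at which its call begins. get_calibration takes no time and is no camera call.
- close_job(): hands the job in; it is judged then, once.
The state is a dict: "time": time; "joint_positions": joint angles; "qd": joint speeds; "joint_torque": joint torques, N m; "position": TCP position; "tool_rot": TCP orientation; "ft_force": force on the tool from outside, world axes, zero at the start; "torque": the same for the moment, N m; "grip_width": opening from 0.0 (shut) to 1.0 (fully open); "grip_force": force on a finger pad.
Only numpy, scipy, OpenCV 4.12 (cv2) and the standard library are available. Lean on these libraries where they do the work, as an engineer would, in place of code of your own. Each camera call takes 0.05 s, during which the arm holds its last target. There are 200 camera calls.

## Task

With the scraper block, wipe the three crust chips along the slicing board into its crumb tray (keep the hand itself off the chips), and stand the block upright on the counter again, clear of the board. Then grip the upright fin of the spring-loaded length stop, draw it out until its pointer lines up with the rider on the scale, and only then, still holding it there, slide the cam lever fully closed with the same hand by moving the fingers along the fin. Finish while still holding the fin at the mark with the lever closed, and leave everything else on the counter where it is.

Things in the scene. Friction and masses are not known exactly. Their poses are not given: they have to be found in the camera images.
- board: fixed wooden slicing board. Origin on the counter below the fin's home position; x points away from the robot, y along the board. Wood: y -185 to +140 mm, x -100 to +100 mm, top 22 mm above the counter; crumb tray beyond its -y end. Guide sleeve at y +70 to +130 mm, 66 mm wide, top 52 mm above the counter; from it the stop's leg, a flat bar, runs to the fin, its top 33 mm above the counter
- board_end (a point): middle of the edge of the board's top over the tray (22 mm above the counter)
- tray (a point): middle of the crumb tray's floor (3 mm above the counter; sheet steel, 200 mm along the board's x, 80 mm along its y, outer walls 14 mm high); its axes are the board's
- leg (a joint): travel of the stop's leg, m: 0 = home, grows as the stop is drawn out towards the tray (board's -y), at most 0.15. A spring pulls it home: about 2 N at home, 4 to 7 N at the marks. Even with the lever closed it runs home when let go
- fin: upright aluminium fin on the stop's leg, moving with it: 130 mm long in the board's x (-60 to +70 mm), 14 mm thick in y, top 97 mm above the counter, smooth parallel faces. Origin on the board's top under it; axes as the board's. Grip it across its thickness from above, fingertips above the leg bar (33 mm above the counter)
- fin_grip (a point): point inside the fin for gripping: on its mid-plane, 35 mm towards the robot (-x) of the fin's origin, 72 mm above the counter; 38 mm in -x of the lever's push face when open
- pointer (a point): tip of the small pointer at the fin's foot on its robot side; it lies on the fin's mid-plane and moves with it
- lever (a joint): position of the sliding cam lever along the fin, m: 0 = open, 0.03 = fully closed. It slides in the board's +x (away from the robot) relative to the fin, resists with about 2.5 N and stays where it is left. It starts between 0 and 0.005.
- lever_face (a point): middle of the lever's push face. The lever is a dark steel saddle over the fin with an upright ear on each side (9 to 24 mm off the fin's mid-plane, 37 to 89 mm above the counter), faces towards the board's -x, in this point's plane. Fingers on both sides of the fin, moved along it in +x, meet the ears and push the lever closed; a light grip (about 6 N) slides along the fin
- rider: steel rider, about 14 mm square and 20 mm high, clipped on the scale along the board's robot-side edge at the wanted length; it is fixed to the board and its place along the scale differs each time (65 to 130 mm from the fin's home)
- mark (a point): the rider's point, which looks at the stop; the stop is at its length when the pointer has the same board y as this; its axes are the board's
- scraper: loose upright scraper block of wood with a rubber sole, 130 mm long (its x), 24 mm thick (its y), 60 mm high, about 0.16 kg, standing on the counter right of the board; origin under its middle; gripped from above across its thickness
- chip_1: loose crust chip, 18 x 14 x 8 mm, 10 g, lying flat on the board, 105 to 145 mm from the fin towards the tray, near its middle line; origin at the middle of its underside
- chip_2: loose crust chip, 18 x 14 x 8 mm, 10 g, lying flat on the board, 105 to 145 mm from the fin towards the tray, near its middle line; origin at the middle of its underside
- chip_3: loose crust chip, 18 x 14 x 8 mm, 10 g, lying flat on the board, 105 to 145 mm from the fin towards the tray, near its middle line; origin at the middle of its underside
- lemon: lemon, 71 x 53 x 51 mm, near one of the front corners of the board; a bystander, to be left where it is (origin under its middle)
- timer: round kitchen timer, 57 x 57 x 47 mm, near one of the front corners of the board; a bystander, to be left where it is (origin under its middle)
- red_jar: small spice jar, 44 x 44 x 105 mm, behind the board; a bystander, to be left where it is (origin under its middle)
- tin: small food tin, 57 x 57 x 72 mm, at the back; a bystander, to be left where it is (origin under its middle)
- canister: lidded round canister, 92 mm across, 120 mm high, at the left; a bystander, to be left where it is (origin under its middle)
- sauce: small sauce bottle, 38 mm across, 146 mm high, at the back left; a bystander, to be left where it is (origin under its middle)
- lunch_box: open steel food box, 123 x 139 x 48 mm, at the left; a bystander, to be left where it is (origin under its middle)
- jar: glass jar with dark lid, 70 mm across, 86 mm high, at the back right; a bystander, to be left where it is (origin under its middle)
There are look-alikes about, which are no part of the job. Of the things shaped like the scraper, the wood one is meant.

How it is judged:
On the way, in this order (a step that is already met when the one before it is completed fails the run):
1. with the scraper in the hand all three chips are in the crumb tray, while the stop is still near home (within 20 mm) (z of chip_1 in the frame of board between -0.005 and 0.019 m and y of chip_1 in the frame of tray between -0.043 and 0.043 m and x of chip_1 in the frame of tray between -0.1 and 0.1 m and z of chip_2 in the frame of board between -0.005 and 0.019 m and y of chip_2 in the frame of tray between -0.043 and 0.043 m and x of chip_2 in the frame of tray between -0.1 and 0.1 m and z of chip_3 in the frame of board between -0.005 and 0.019 m and y of chip_3 in the frame of tray between -0.043 and 0.043 m and x of chip_3 in the frame of tray between -0.1 and 0.1 m and contact force between the fingers and scraper above 1 N and value of joint leg below 0.02 m), for 0.2 s.
2. the scraper stands on the counter and the fin is held at the mark (pointer within 4 mm) with the lever still open (under 10 mm) (height (world z) of scraper below 0.006 m and angle between scraper's own z axis and vertical below 0.1 rad and contact force between scraper and board below 0.05 N and contact force between the fingers and fin_c2 above 1.5 N and y of the grasp point in the frame of fin_grip between -0.012 and 0.012 m and z of the grasp point in the frame of fin_grip between -0.035 and 0.035 m and y of pointer in the frame of mark between -0.004 and 0.004 m and value of joint lever below 0.01 m), for 0.2 s.
3. the lever is closed (27 mm or more) with the fin still held at the mark (contact force between the fingers and fin_c2 above 1.5 N and y of the grasp point in the frame of fin_grip between -0.012 and 0.012 m and z of the grasp point in the frame of fin_grip between -0.035 and 0.035 m and y of pointer in the frame of mark between -0.004 and 0.004 m and value of joint lever above 0.027 m), for 0.2 s.
At the end, for the whole second after the job is handed in: Chips in the tray; scraper upright (0.1 rad) on the counter, off the board; the fingers hold the fin (over 1.5 N, tool point within 12 mm of its mid-plane, 35 mm in height of fin_grip), pointer within 4 mm of the mark, at rest; lever at least 27 mm closed (all of step 3 and z of chip_1 in the frame of board between -0.005 and 0.019 m and y of chip_1 in the frame of tray between -0.043 and 0.043 m and x of chip_1 in the frame of tray between -0.1 and 0.1 m and z of chip_2 in the frame of board between -0.005 and 0.019 m and y of chip_2 in the frame of tray between -0.043 and 0.043 m and x of chip_2 in the frame of tray between -0.1 and 0.1 m and z of chip_3 in the frame of board between -0.005 and 0.019 m and y of chip_3 in the frame of tray between -0.043 and 0.043 m and x of chip_3 in the frame of tray between -0.1 and 0.1 m and height (world z) of scraper below 0.006 m and angle between scraper's own z axis and vertical below 0.1 rad and contact force between scraper and board below 0.05 N and velocity of joint leg between -0.01 and 0.01 m/s); the arm keeps its last pose, push and grip.
It fails at once if the arm or fingers touch a chip (contact force between any of the arm, the fingers and chip_1 above 0.5 N or contact force between any of the arm, the fingers and chip_2 above 0.5 N or contact force between any of the arm, the fingers and chip_3 above 0.5 N).
It fails at once if the lever is moved past 12 mm while the pointer is more than 8 mm from the mark (value of joint lever above 0.012 m and not (y of pointer in the frame of mark between -0.008 and 0.008 m)).
It fails at once if a bystander is moved more than 30 mm (distance of any of lemon, timer, red_jar, tin, canister, sauce, lunch_box, jar from where it was at the start of the episode above 0.03 m).
It also fails if it takes over 72 s, if anything falls off the work surface, if the arm or the gripper's body presses on something with over 40 N, if the wrist force passes 120 N, or if a joint passes its speed limit or range.

## Working session

There is one attempt and no reset: what is moved stays moved. The work goes in short steps, Python scripts to look and compute and a tool call to move; the robot and the scene stay as the last step left them, time stands still between calls to the robot, and variables do not carry over. Pictures are saved under pics/ and viewed, at most 10 in all, crops included, and the job is handed in when it is done.

Besides the shell and the picture viewer there is one more tool, called after "Call:" as name(argument=value, ...), one argument or row to a line, values as JSON. send_rows: Moves the arm, as the interface text tells. Its arguments: {"type":"object","properties":{"rows":{"type":"array","items":{"type":"object","properties":{"hand":{"type":"number"},"x":{"type":"number"},"y":{"type":"number"},"z":{"type":"number"},"roll":{"type":"number"}}}},"force":{"type":"number"}},"required":["rows"]}

```bash
mkdir -p pics
cat > h.py <<'E'
import cv2,numpy as np
from bench import *
def ray(name,px):
    c=get_calibration(name);M=np.array(c["mtx"],float);D=np.array(c["D"],float);T=np.array(c["world_from_camera"])
    u=cv2.undistortPoints(np.array(px,float).reshape(-1,1,2),M,D).reshape(-1,2)
    d=np.c_[u,np.ones(len(u))]@T[:3,:3].T
    return T[:3,3],d
def plane(name,px,z):
    o,d=ray(name,px);return o+d*((z-o[2])/d[:,2])[:,None]
def proj(name,P):
    c=get_calibration(name);T=np.linalg.inv(np.array(c["world_from_camera"]))
    return cv2.projectPoints(np.array(P,float).reshape(-1,3),cv2.Rodrigues(T[:3,:3])[0],T[:3,3],np.array(c["mtx"],float),np.array(c["D"],float))[0].reshape(-1,2)
E
python3 - <<'E'
from h import *
for n in("scene","top"):
    im=get_image(n);cv2.imwrite(f"pics/{n}0.png",im);cv2.imwrite(f"pics/{n}0b.png",cv2.resize(im,(800,600)))
    print(n,np.round(get_calibration(n)["world_from_camera"],3).tolist())
print(get_state())
E
```

```text
scene [[-0.7, -0.343, 0.627, -0.595], [-0.714, 0.329, -0.617, 1.177], [0.005, -0.88, -0.475, 0.958], [0.0, 0.0, 0.0, 1.0]]
top [[-0.041, -0.975, 0.217, 0.216], [-0.999, 0.039, -0.014, 0.045], [0.005, -0.217, -0.976, 1.612], [0.0, 0.0, 0.0, 1.0]]
{'time': 0.1, 'joint_positions': array([ 1.26311603,  0.32176027, -0.07007026,  1.45154525,  0.02262798,
        1.37079027, -0.05688738]), 'qd': array([-0.00041089, -0.00066543, -0.00153967, -0.00308384,  0.00153227,
       -0.00063907,  0.00073893]), 'joint_torque': array([-6.05891219e-04, -4.92569876e+01, -4.06411244e-01, -3.13399208e+01,
       -6.41270215e-02,  3.94861191e-02,  8.20253331e-05]), 'position': array([ 0.20536022, -0.6162254 ,  0.24026724]), 'tool_rot': array([-3.09936233e+00, -5.03055719e-01,  6.23073954e-04]), 'ft_force': array([ 0.18432867, -0.08917407, -0.4120997 ]), 'torque': array([0.02859646, 0.01674493, 0.04048826]), 'grip_force': 0.0, 'grip_width': 1.000422600302876}
```

View pics/top0b.png

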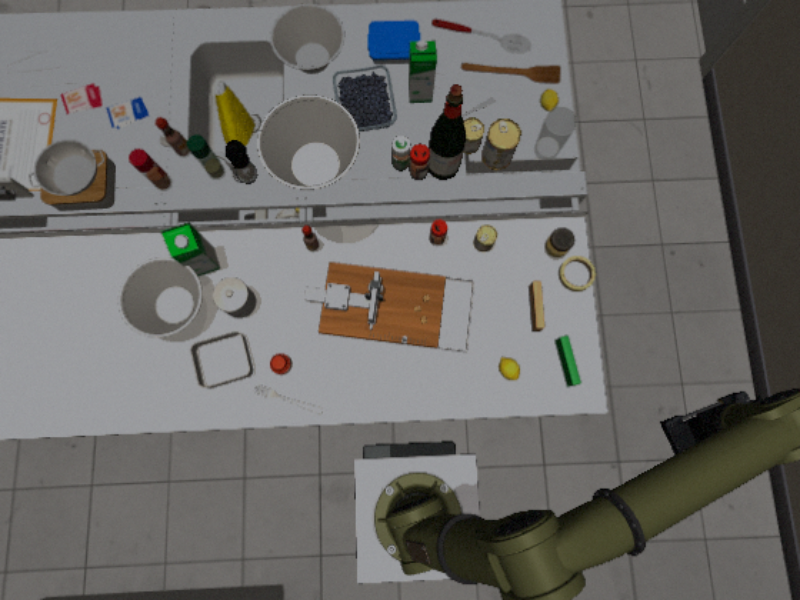

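View pics/scene0b.png

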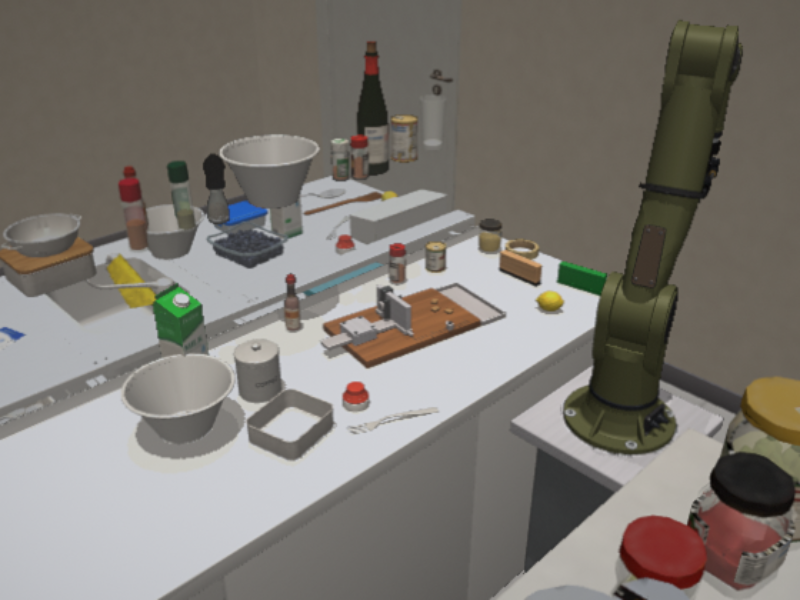

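The top view shows the board with corners near (330,263), (446,275), (439,348) and (320,335), in 800x600 pixels. The fin is at (375,298), the chips near (422,305), the rider at (405,338) and the wooden scraper at (537,305), with a green look-alike beside it.

Run:
```python
from h import *
im=cv2.imread("pics/top0.png");hsv=cv2.cvtColor(im,cv2.COLOR_BGR2HSV)
def win(m,x0,y0,x1,y1):
    o=np.zeros_like(m);o[y0:y1,x0:x1]=m[y0:y1,x0:x1];return o
m=win(cv2.inRange(hsv,(3,90,60),(20,255,230)),215,175,325,250)
m=cv2.morphologyEx(m,cv2.MORPH_CLOSE,np.ones((15,15)))
c=max(cv2.findContours(m,0,1)[0],key=cv2.contourArea)
b=cv2.boxPoints(cv2.minAreaRect(c));print("board px",b.round(1).tolist());P=plane("top",b,.022);print(P.round(4).tolist(),[np.linalg.norm(P[i]-P[i-1]).round(4) for i in range(4)],P.mean(0).round(4))
m=win(cv2.inRange(hsv,(8,60,90),(25,255,255)),365,190,388,235)
c=max(cv2.findContours(m,0,1)[0],key=cv2.contourArea);print("scr",cv2.contourArea(c),cv2.boundingRect(c))
b=cv2.boxPoints(cv2.minAreaRect(c));P=plane("top",b,.06);print(b.round(1).tolist(),P.round(4).tolist(),P.mean(0).round(4))
a=cv2.resize(im[170:260,210:340],None,fx=6,fy=6,interpolation=cv2.INTER_CUBIC);cv2.imwrite("pics/topc.png",a)
s=cv2.imread("pics/scene0.png");cv2.imwrite("pics/scenec.png",cv2.resize(s[165:265,220:420],None,fx=4,fy=4,interpolation=cv2.INTER_CUBIC))
```

```text
board px [[222.39999389648438, 232.6999969482422], [228.60000610351562, 183.0], [312.0, 193.39999389648438], [305.70001220703125, 243.10000610351562]]
[[0.4807, 0.246, 0.022], [0.6782, 0.2194, 0.022], [0.6228, -0.107, 0.022], [0.4276, -0.0718, 0.022]] [np.float64(0.3223), np.float64(0.1993), np.float64(0.331), np.float64(0.1984)] [0.5523 0.0716 0.022 ]
scr 162.5 (373, 197, 8, 34)
[[372.3999938964844, 197.0], [378.5, 196.60000610351562], [380.79998779296875, 229.89999389648438], [374.79998779296875, 230.3000030517578]] [[0.5894, -0.3338, 0.06], [0.5902, -0.357, 0.06], [0.4613, -0.354, 0.06], [0.4605, -0.3312, 0.06]] [ 0.5253 -0.344   0.06  ]
```

View pics/topc.png

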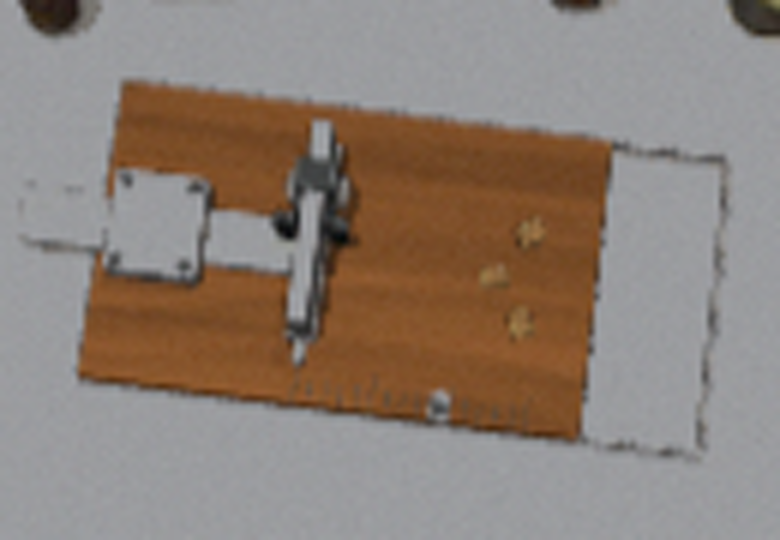

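View pics/scenec.png

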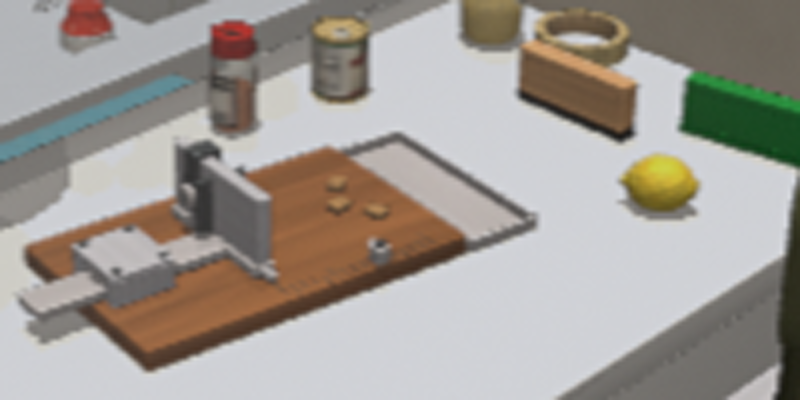

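The crops show the pointer tip at (299,360), the rider at (439,405), the chips at (530,231), (492,275) and (519,323), and the board corners at (122,80), (610,142), (580,440) and (80,378), all in 6x crop pixels.

Run:
```python
from h import *
f=lambda p:(np.array(p,float)+.5)/6-.5+[210,170]
C=plane("top",f([(122,80),(610,142),(580,440),(80,378)]),.022)
print(C.round(4).tolist(),[np.linalg.norm(C[i]-C[i-1]).round(4) for i in range(4)])
B=np.array([[.1,.14],[.1,-.185],[-.1,-.185],[-.1,.14]])
# rigid fit
q=C[:,:2];U,S,V=np.linalg.svd((B-B.mean(0)).T@(q-q.mean(0)));R=(U@V).T;t=q.mean(0)-R@B.mean(0)
print("yaw",np.degrees(np.arctan2(R[1,0],R[0,0])),"t",t,"res",(q-(B@R.T+t)).round(4).tolist())
np.savez("b.npz",R=R,t=t)
def loc(n,p,z):
    P=plane("top",f(p),z)[:,:2];print(n,"world",P.round(4).tolist(),"board",((P-t)@R).round(4).tolist())
loc("chips",[(530,231),(492,275),(519,323)],.030)
loc("rider top",[(439,397)],.042);loc("ptr",[(299,362)],.03)
loc("fin top ends",[(321,122),(298,325)],.097)
loc("tray outer",[(724,157),(700,455)],.014)
for n,p in(("tray",[0,-.225,.003]),("end",[0,-.185,.022]),("fingrip",[-.035,0,.072])):print(n,(R@p[:2]+t).round(4))
```

```text
[[0.6781, 0.2143, 0.022], [0.6234, -0.1042, 0.022], [0.4282, -0.0738, 0.022], [0.4809, 0.2441, 0.022]] [np.float64(0.1994), np.float64(0.3232), np.float64(0.1976), np.float64(0.3223)]
yaw -9.34949979243018 t [0.55630848 0.09228847] res [[0.0004, 0.0001], [-0.0015, 0.0023], [0.0006, 0.0002], [0.0006, -0.0026]]
chips world [[0.5641, -0.0484], [0.5361, -0.0225], [0.504, -0.0383]] board [[0.0305, -0.1375], [-0.0013, -0.1165], [-0.0304, -0.1373]]
rider top world [[0.4564, 0.0152]] board [[-0.0861, -0.0923]]
ptr world [[0.4843, 0.1034]] board [[-0.0728, -0.0007]]
fin top ends world [[0.6242, 0.0826], [0.496, 0.1009]] board [[0.0686, 0.0015], [-0.0609, -0.0013]]
tray outer world [[0.6123, -0.1793], [0.4165, -0.1507]] board [[0.0994, -0.2589], [-0.0984, -0.2625]]
tray [ 0.5198 -0.1297]
end [ 0.5263 -0.0903]
fingrip [0.5218 0.098 ]
```

Call:
send_rows(
  rows=[
    {"hand":87,"x":32,"y":27,"z":-5,"roll":-2},
    {"x":32,"y":27,"z":-5,"roll":-2},
    {"x":32,"y":27,"z":-5,"roll":-2},
    {"x":32,"y":27,"z":-5,"roll":-2},
    {"x":32,"y":27,"z":-5,"roll":-2},
    {"x":32,"y":27,"z":-5,"roll":-2},
    {"x":32,"y":27,"z":-5,"roll":-2},
    {"x":32,"y":27,"z":-5,"roll":-2},
    {"x":32,"y":27,"z":-5,"roll":-2},
    {"x":32,"y":27,"z":-5,"roll":-2},
  ],
)

```text
schema error: expected keys hand, x, y, z, roll
```

Call:
send_rows(
  rows=[
    {"hand":87,"x":32,"y":27,"z":-5,"roll":-2},
    {"hand":87,"x":32,"y":27,"z":-5,"roll":-2},
    {"hand":87,"x":32,"y":27,"z":-5,"roll":-2},
    {"hand":87,"x":32,"y":27,"z":-5,"roll":-2},
    {"hand":87,"x":32,"y":27,"z":-5,"roll":-2},
    {"hand":87,"x":32,"y":27,"z":-5,"roll":-2},
    {"hand":87,"x":32,"y":27,"z":-5,"roll":-2},
    {"hand":87,"x":32,"y":27,"z":-5,"roll":-2},
    {"hand":87,"x":32,"y":27,"z":-5,"roll":-2},
    {"hand":87,"x":0,"y":0,"z":0,"roll":0},
  ],
  force=30,
)

```text
time: 1.1
position: [0.499, -0.3659, 0.195]
tool_rot: [-3.136, -0.029, -0.003]
ft_force: [0.4, -0.4, 0.3]
grip_width: 1.0
grip_force: 0.0
```

Call:
send_rows(
  rows=[
    {"hand":87,"x":28,"y":25,"z":-20,"roll":-2},
    {"hand":87,"x":0,"y":0,"z":-25,"roll":0},
    {"hand":87,"x":0,"y":0,"z":-20,"roll":0},
    {"hand":87,"x":0,"y":0,"z":0,"roll":0},
    {"hand":87,"x":0,"y":0,"z":0,"roll":0},
  ],
)

```text
time: 1.6
position: [0.521, -0.349, 0.1312]
tool_rot: [-3.141, 0.044, 0.001]
ft_force: [0.7, -0.2, 0.7]
grip_width: 1.001
grip_force: 0.0
```

Run:
```python
from h import *
s=get_state();print(s["position"],s["tool_rot"])
im=get_image("top");cv2.imwrite("pics/t1.png",im)
s2=get_image("scene");cv2.imwrite("pics/s1.png",cv2.resize(s2[140:250,300:460],None,fx=5,fy=5,interpolation=cv2.INTER_CUBIC))
```

```text
[ 0.52103063 -0.349034    0.13117429] [-3.14097162e+00  4.36159436e-02  1.49955346e-03]
```

View pics/s1.png

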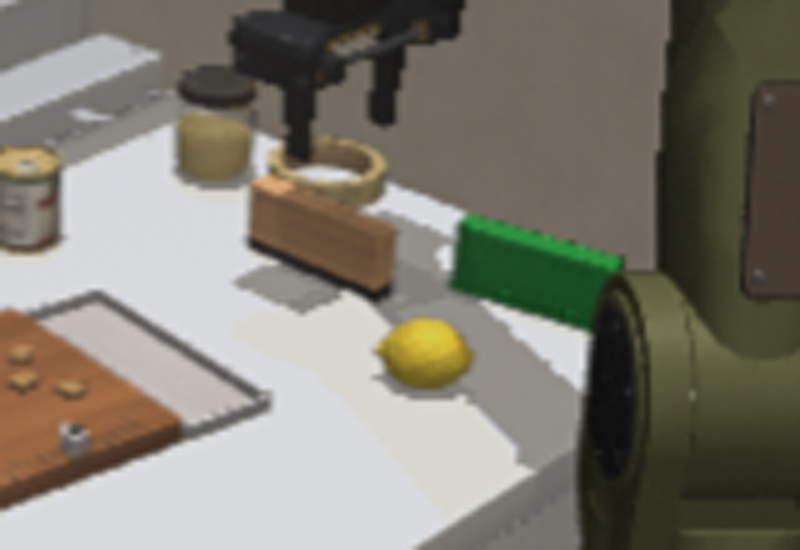

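The hand is above the wood scraper, with its fingers straddling it. I'll descend and grip.

Call:
send_rows(
  rows=[
    {"hand":87,"x":4,"y":5,"z":-25,"roll":0},
    {"hand":87,"x":0,"y":0,"z":-30,"roll":0},
    {"hand":87,"x":0,"y":0,"z":-20,"roll":0},
    {"hand":87,"x":0,"y":0,"z":-10,"roll":0},
    {"hand":87,"x":0,"y":0,"z":0,"roll":0},
    {"hand":15,"x":0,"y":0,"z":0,"roll":0},
    {"hand":15,"x":0,"y":0,"z":0,"roll":0},
    {"hand":15,"x":0,"y":0,"z":0,"roll":0},
    {"hand":15,"x":0,"y":0,"z":0,"roll":0},
    {"hand":15,"x":0,"y":0,"z":0,"roll":0},
  ],
  force=30,
)

```text
time: 2.7
position: [0.5257, -0.3438, 0.0467]
tool_rot: [3.141, -0.043, 0.001]
ft_force: [-0.3, -0.3, 0.7]
grip_width: 0.628
grip_force: 0.0
```

Call:
send_rows(
  rows=[
    {"hand":15,"x":0,"y":0,"z":0,"roll":0},
    {"hand":15,"x":0,"y":0,"z":0,"roll":0},
    {"hand":15,"x":0,"y":0,"z":0,"roll":0},
    {"hand":15,"x":0,"y":0,"z":0,"roll":0},
    {"hand":15,"x":0,"y":0,"z":0,"roll":0},
  ],
)

```text
time: 3.2
position: [0.5256, -0.3439, 0.0463]
tool_rot: [3.141, -0.043, 0.0]
ft_force: [-0.5, 0.2, -0.1]
grip_width: 0.271
grip_force: 30.0
```

Call:
send_rows(
  rows=[
    {"hand":15,"x":0,"y":0,"z":20,"roll":0},
    {"hand":15,"x":0,"y":0,"z":40,"roll":0},
    {"hand":15,"x":0,"y":0,"z":40,"roll":0},
    {"hand":15,"x":2,"y":30,"z":0,"roll":-1},
    {"hand":15,"x":3,"y":48,"z":0,"roll":-1},
    {"hand":15,"x":3,"y":48,"z":0,"roll":-1},
    {"hand":15,"x":3,"y":48,"z":0,"roll":-1},
    {"hand":15,"x":2,"y":48,"z":0,"roll":-1},
    {"hand":15,"x":2,"y":48,"z":0,"roll":-1},
    {"hand":15,"x":2,"y":48,"z":0,"roll":-1},
  ],
)

```text
time: 4.2
position: [0.542, -0.0237, 0.1462]
tool_rot: [3.132, -0.236, -0.0]
ft_force: [0.3, -0.3, -2.1]
grip_width: 0.272
grip_force: 30.0
```

Call:
send_rows(
  rows=[
    {"hand":15,"x":2,"y":30,"z":0,"roll":-1},
    {"hand":15,"x":0,"y":14,"z":0,"roll":0},
    {"hand":15,"x":0,"y":0,"z":0,"roll":0},
    {"hand":15,"x":0,"y":0,"z":0,"roll":0},
  ],
)

```text
time: 4.6
position: [0.5445, 0.0161, 0.146]
tool_rot: [3.129, -0.264, -0.001]
ft_force: [0.1, -0.9, -0.7]
grip_width: 0.277
grip_force: 30.0
```

Call:
send_rows(
  rows=[
    {"hand":15,"x":0,"y":2,"z":-30,"roll":0},
    {"hand":15,"x":0,"y":0,"z":-30,"roll":0},
    {"hand":15,"x":0,"y":0,"z":-10,"roll":0},
    {"hand":15,"x":0,"y":0,"z":-5,"roll":0},
    {"hand":15,"x":0,"y":0,"z":0,"roll":0},
  ],
)

```text
time: 5.1
position: [0.5448, 0.0191, 0.0714]
tool_rot: [3.13, -0.265, -0.0]
ft_force: [0.0, -1.2, -1.0]
grip_width: 0.273
grip_force: 30.0
```

Run:
```python
from h import *
s=get_state();print(s["position"],s["ft_force"])
im=get_image("top");s2=get_image("scene")
a=cv2.resize(im[170:260,210:340],(800,554),interpolation=cv2.INTER_CUBIC)
b=cv2.resize(s2[150:270,220:380],(800,600),interpolation=cv2.INTER_CUBIC)
cv2.imwrite("pics/s2.png",b)
```

```text
[0.54481311 0.01910886 0.07138485] [ 0.04947696 -1.21044866 -0.99327683]
```

View pics/s2.png

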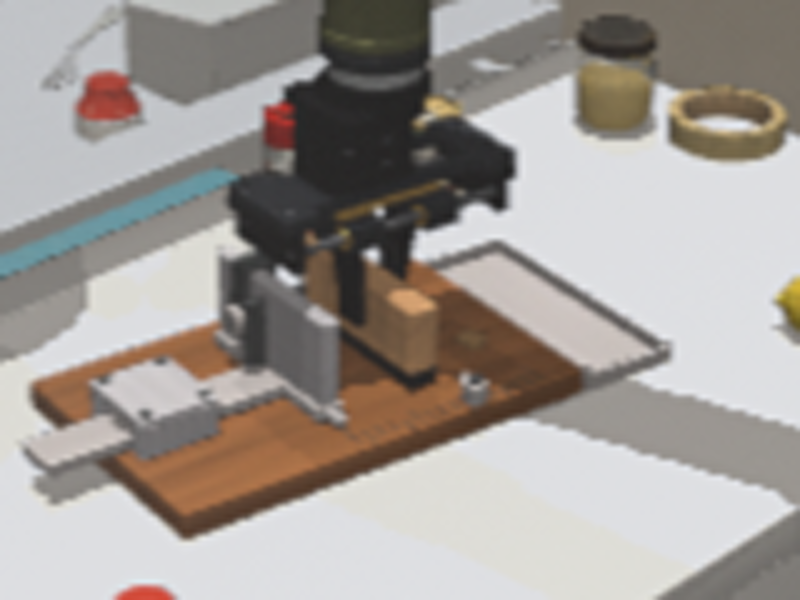

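Call:
send_rows(
  rows=[
    {"hand":15,"x":-1.6,"y":-10,"z":-1,"roll":0},
    {"hand":15,"x":-1.6,"y":-10,"z":0,"roll":0},
    {"hand":15,"x":-1.6,"y":-10,"z":0,"roll":0},
    {"hand":15,"x":-1.6,"y":-10,"z":0,"roll":0},
    {"hand":15,"x":-1.6,"y":-10,"z":0,"roll":0},
    {"hand":15,"x":-1.6,"y":-10,"z":0,"roll":0},
    {"hand":15,"x":-1.6,"y":-10,"z":0,"roll":0},
    {"hand":15,"x":-1.6,"y":-10,"z":0,"roll":0},
    {"hand":15,"x":-1.6,"y":-10,"z":0,"roll":0},
    {"hand":15,"x":-1.6,"y":-10,"z":0,"roll":0},
  ],
)

```text
time: 6.2
position: [0.5284, -0.0805, 0.0702]
tool_rot: [3.131, -0.262, -0.0]
ft_force: [-0.1, -0.5, -2.0]
grip_width: 0.271
grip_force: 30.0
```

Call:
send_rows(
  rows=[
    {"hand":15,"x":-1.6,"y":-10,"z":0,"roll":0},
    {"hand":15,"x":-1.6,"y":-10,"z":0,"roll":0},
    {"hand":15,"x":0,"y":0,"z":0,"roll":0},
    {"hand":15,"x":0,"y":0,"z":0,"roll":0},
  ],
)

```text
time: 6.6
position: [0.5253, -0.0997, 0.0702]
tool_rot: [-3.13, 0.263, 0.0]
ft_force: [-0.1, 0.7, -2.0]
grip_width: 0.271
grip_force: 30.0
```

Run:
```python
from h import *
s=get_state();print(s["position"],s["ft_force"])
im=get_image("top");s2=get_image("scene")
a=cv2.resize(im[180:260,270:350],(600,600),interpolation=cv2.INTER_CUBIC)
b=cv2.resize(s2[150:270,240:400],(800,600),interpolation=cv2.INTER_CUBIC)
cv2.imwrite("pics/t3.png",a);cv2.imwrite("pics/s3.png",b)
```

```text
[ 0.52532519 -0.09974756  0.07024719] [-0.08896527  0.71393502 -1.96919613]
```

View pics/s3.png

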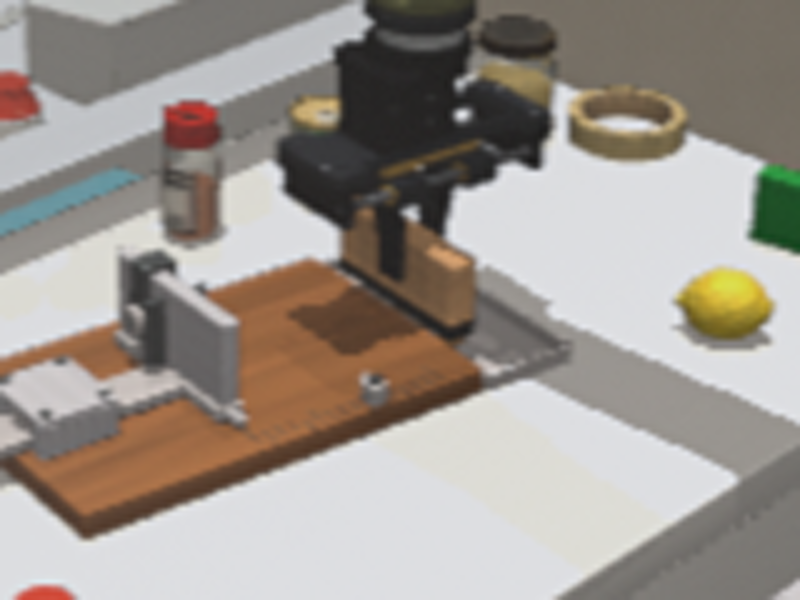

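Call:
send_rows(
  rows=[
    {"hand":15,"x":-1.6,"y":-10,"z":0,"roll":0},
    {"hand":15,"x":0,"y":0,"z":0,"roll":0},
    {"hand":15,"x":0,"y":0,"z":15,"roll":0},
    {"hand":15,"x":0,"y":0,"z":40,"roll":0},
    {"hand":15,"x":0,"y":-40,"z":20,"roll":1},
    {"hand":15,"x":0,"y":-45,"z":0,"roll":1},
    {"hand":15,"x":0,"y":-45,"z":0,"roll":1},
    {"hand":15,"x":0,"y":-45,"z":0,"roll":1},
    {"hand":15,"x":0,"y":-40,"z":0,"roll":1},
    {"hand":15,"x":0,"y":-20,"z":0,"roll":1},
  ],
)

```text
time: 7.7
position: [0.5226, -0.3497, 0.1465]
tool_rot: [3.137, -0.104, 0.001]
ft_force: [-0.4, 0.2, -1.3]
grip_width: 0.272
grip_force: 30.0
```

Run:
```python
from h import *
s=get_state();print(s["position"],s["tool_rot"])
im=get_image("top");s2=get_image("scene")
hsv=cv2.cvtColor(im,cv2.COLOR_BGR2HSV)
b=np.load("b.npz");R,t=b["R"],b["t"]
m=cv2.inRange(hsv,(8,60,80),(30,255,255))
n,l,st,c=cv2.connectedComponentsWithStats(m)
for i in range(1,n):
    if 295<c[i][0]<345 and 180<c[i][1]<255:
        P=plane("top",[c[i]],.011)[0,:2];print(c[i].round(1),st[i][4],((P-t)@R).round(4))
a=cv2.resize(im[180:260,270:350],(600,600),interpolation=cv2.INTER_CUBIC)
cv2.imwrite("pics/t4.png",a)
```

```text
[ 0.52263289 -0.34971767  0.1464733 ] [ 3.13718809e+00 -1.04003141e-01  9.01145990e-04]
[316.6 213.4] 15 [ 0.0226 -0.213 ]
[315.9 219.9] 14 [-0.0036 -0.2128]
[313.8 227.2] 15 [-0.0332 -0.2078]
```

View pics/t4.png

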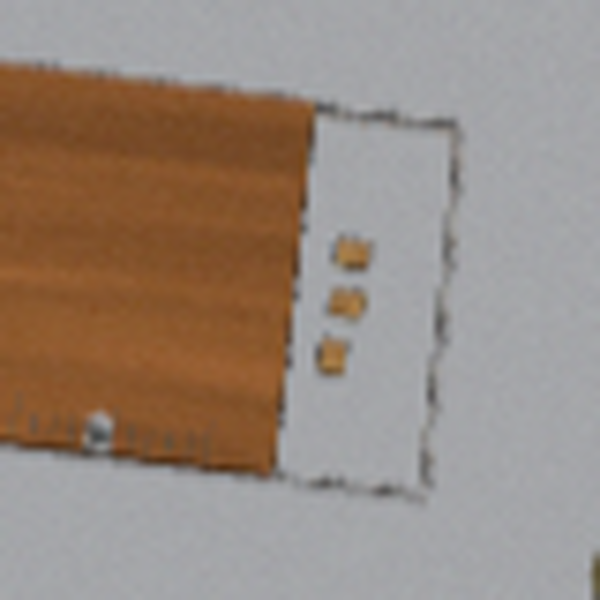

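All three chips lie on the tray floor, about 10–20 mm board-side of its middle (crop (352,254), (348,304) and (332,357)). Next I'll put the scraper down.

Call:
send_rows(
  rows=[
    {"hand":15,"x":0,"y":0,"z":-40,"roll":2},
    {"hand":15,"x":0,"y":0,"z":-35,"roll":0},
    {"hand":15,"x":0,"y":0,"z":-15,"roll":0},
    {"hand":15,"x":0,"y":0,"z":-6,"roll":0},
    {"hand":15,"x":0,"y":0,"z":-3,"roll":0},
    {"hand":15,"x":0,"y":0,"z":-1,"roll":0},
    {"hand":15,"x":0,"y":0,"z":0,"roll":0},
  ],
)

```text
time: 8.5
position: [0.5248, -0.3451, 0.0469]
tool_rot: [3.14, -0.043, 0.003]
ft_force: [0.3, -0.4, 0.0]
grip_width: 0.273
grip_force: 30.0
```

Call:
send_rows(
  rows=[
    {"hand":15,"x":0,"y":0,"z":-0.7,"roll":0},
    {"hand":87,"x":0,"y":0,"z":0,"roll":0},
    {"hand":87,"x":0,"y":0,"z":0,"roll":0},
    {"hand":87,"x":0,"y":0,"z":0,"roll":0},
    {"hand":87,"x":0,"y":0,"z":0,"roll":0},
    {"hand":87,"x":0,"y":0,"z":0,"roll":0},
    {"hand":87,"x":0,"y":0,"z":20,"roll":0},
    {"hand":87,"x":0,"y":0,"z":40,"roll":0},
    {"hand":87,"x":0,"y":0,"z":45,"roll":0},
  ],
)

```text
time: 9.4
position: [0.5226, -0.3439, 0.1491]
tool_rot: [-3.139, 0.043, 0.005]
ft_force: [0.7, -0.5, -0.4]
grip_width: 0.919
grip_force: 0.0
```

Call:
send_rows(
  rows=[
    {"hand":60,"x":0,"y":30,"z":20,"roll":-1},
    {"hand":60,"x":0,"y":48,"z":0,"roll":-1},
    {"hand":60,"x":0,"y":48,"z":0,"roll":-1},
    {"hand":60,"x":0,"y":48,"z":0,"roll":-1},
    {"hand":60,"x":0,"y":48,"z":0,"roll":-1},
    {"hand":60,"x":0,"y":48,"z":0,"roll":-1},
    {"hand":60,"x":0,"y":48,"z":0,"roll":-1},
    {"hand":60,"x":0,"y":48,"z":0,"roll":-0.7},
    {"hand":60,"x":0,"y":48,"z":0,"roll":0},
    {"hand":60,"x":0,"y":25,"z":0,"roll":0},
  ],
)

```text
time: 10.4
position: [0.523, 0.0996, 0.1701]
tool_rot: [-3.13, 0.245, -0.001]
ft_force: [0.7, 0.3, 0.1]
grip_width: 0.691
grip_force: 0.0
```

Call:
send_rows(
  rows=[
    {"hand":60,"x":0,"y":0,"z":0,"roll":0},
    {"hand":60,"x":0,"y":0,"z":0,"roll":0},
  ],
)

```text
time: 10.6
position: [0.5237, 0.0943, 0.1695]
tool_rot: [3.131, -0.252, -0.0]
ft_force: [-0.5, -0.3, 0.1]
grip_width: 0.688
grip_force: 0.0
```

Call:
send_rows(
  rows=[
    {"hand":60,"x":-2,"y":3,"z":-40,"roll":0},
    {"hand":60,"x":0,"y":0,"z":-35,"roll":0},
    {"hand":60,"x":0,"y":0,"z":-15,"roll":0},
    {"hand":60,"x":0,"y":0,"z":-8,"roll":0},
    {"hand":60,"x":0,"y":0,"z":0,"roll":0},
  ],
)

```text
time: 11.1
position: [0.5218, 0.0963, 0.0713]
tool_rot: [3.131, -0.256, -0.001]
ft_force: [-0.3, 0.2, -0.2]
grip_width: 0.687
grip_force: 0.0
```

Call:
send_rows(
  rows=[
    {"hand":0,"x":0,"y":0,"z":0,"roll":0},
    {"hand":0,"x":0,"y":0,"z":0,"roll":0},
    {"hand":0,"x":0,"y":0,"z":0,"roll":0},
    {"hand":0,"x":0,"y":0,"z":0,"roll":0},
    {"hand":0,"x":0,"y":0,"z":0,"roll":0},
    {"hand":0,"x":0,"y":0,"z":0,"roll":0},
    {"hand":0,"x":0,"y":0,"z":0,"roll":0},
    {"hand":0,"x":0,"y":0,"z":0,"roll":0},
  ],
  force=20,
)

```text
time: 11.9
position: [0.5219, 0.0979, 0.0717]
tool_rot: [-3.131, 0.254, -0.0]
ft_force: [0.8, 1.5, 0.1]
grip_width: 0.165
grip_force: 20.0
```

Call:
send_rows(
  rows=[
    {"hand":0,"x":-1.6,"y":-9.9,"z":0,"roll":0},
    {"hand":0,"x":-1.6,"y":-9.9,"z":0,"roll":0},
    {"hand":0,"x":-1.6,"y":-9.9,"z":0,"roll":0},
    {"hand":0,"x":-1.6,"y":-9.9,"z":0,"roll":0},
    {"hand":0,"x":-1.6,"y":-9.9,"z":0,"roll":0},
    {"hand":0,"x":-1.6,"y":-9.9,"z":0,"roll":0},
    {"hand":0,"x":-1.6,"y":-9.9,"z":0,"roll":0},
    {"hand":0,"x":-1.6,"y":-9.9,"z":0,"roll":0},
    {"hand":0,"x":0,"y":0,"z":0,"roll":0},
    {"hand":0,"x":0,"y":0,"z":0,"roll":0},
  ],
  force=25,
)

```text
time: 12.9
position: [0.5083, 0.0181, 0.0717]
tool_rot: [-3.131, 0.255, 0.002]
ft_force: [-3.1, 5.6, 2.8]
grip_width: 0.159
grip_force: 25.0
```

Run:
```python
from h import *
s=get_state();print(s["position"],s["ft_force"])
b=np.load("b.npz");R,t=b["R"],b["t"]
print("tcp board",(s["position"][:2]-t)@R)
# average several frames to cut noise
S=np.mean([get_image("scene").astype(float) for _ in range(4)],0);T=np.mean([get_image("top").astype(float) for _ in range(4)],0)
np.savez("f.npz",S=S,T=T)
w=np.r_[R@[-.08,-.09]+t,.03]
for n,I in(("scene",S),("top",T)):
    p=proj(n,[w])[0];x,y=np.round(p).astype(int);print(n,p)
    c=I[y-20:y+20,x-26:x+26].astype(np.uint8);cv2.imwrite(f"pics/z_{n}.png",cv2.resize(c,None,fx=14,fy=14,interpolation=cv2.INTER_CUBIC)[:,:780])
A=[cv2.imread(f"pics/z_{n}.png") for n in("scene","top")]
cv2.imwrite("pics/z.png",cv2.resize(np.hstack(A),(800,300)) if 0 else cv2.resize(np.vstack(A),(560,600)))
```

```text
[0.50831941 0.0181281  0.07165506] [-3.14077978  5.5890702   2.79316703]
tcp board [-0.03530375 -0.08097133]
scene [312.10130006 226.16151963]
top [282.31581793 234.58719755]
```

View pics/z_scene.png

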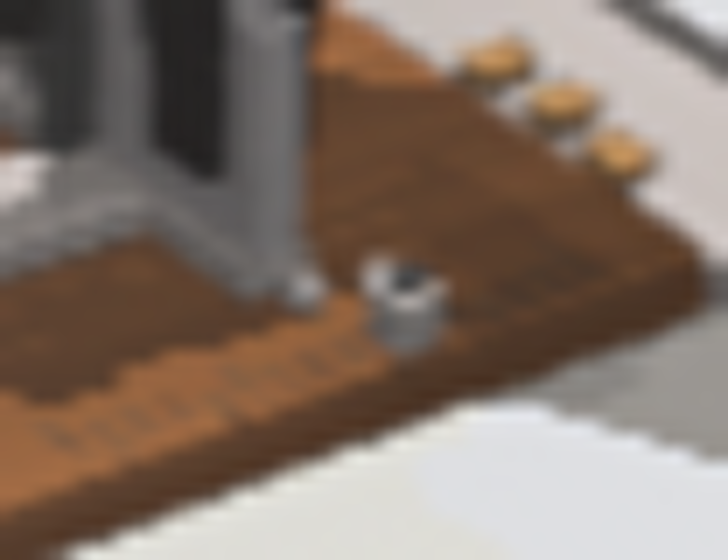

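View pics/z_top.png

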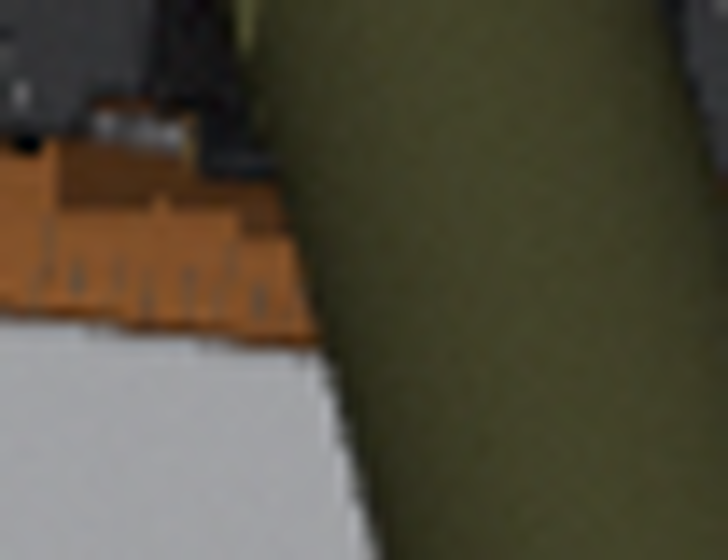

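The scene crop shows the pointer tip at about (316,293), short of the rider. The rider body is centred at about (405,310), and its small bright point at (375,272) faces the stop. In the top view the arm covers the rider. I'll convert these to positions.

Run:
```python
from h import *
b=np.load("b.npz");R,t=b["R"],b["t"]
bd=lambda n,p,z:((plane(n,[p],z)[0,:2]-t)@R).round(4)
g=lambda u,v:((u+.5)/14-.5+286,(v+.5)/14-.5+206)
for z in(.024,.028,.032):print("ptr",z,bd("scene",g(316,293),z))
for z in(.028,.032,.036,.04):print("rider pt",z,bd("scene",g(375,272),z))
print("rider top spot",bd("scene",g(408,275),.042),"base near", bd("scene",g(405,350),.022))
print("top: rider",bd("top",((439.5)/6-.5+210,(407.5)/6-.5+170),.042),"t4",bd("top",((98.5)/7.5-.5+270,432.5/7.5-.5+180),.042))
# scene calib check: front tray-side corner & fin? board corner
T=cv2.imread("pics/top0.png").astype(int)
# rider blob (low saturation, inside board) in both views
for n,I,(x0,y0,x1,y1) in(("top",cv2.imread("pics/top0.png"),(277,230,290,242)),("scene",np.load("f.npz")["S"].astype(np.uint8),(310,222,321,233))):
    h=cv2.cvtColor(I,cv2.COLOR_BGR2HSV)[y0:y1,x0:x1];print(n);print(h[...,1])
for x in(-.1,-.0786,-.0734):print(x,proj("scene",[np.r_[R@[x,-.0923]+t,.03]]))
```

```text
ptr 0.024 [-0.066  -0.0839]
ptr 0.028 [-0.0713 -0.0798]
ptr 0.032 [-0.0766 -0.0757]
rider pt 0.028 [-0.0715 -0.0975]
rider pt 0.032 [-0.0768 -0.0933]
rider pt 0.036 [-0.0821 -0.0891]
rider pt 0.04 [-0.0875 -0.0849]
rider top spot [-0.0957 -0.0884] base near [-0.0967 -0.0875]
top: rider [-0.0924 -0.093 ] t4 [-0.0915 -0.0925]
top
[[169 173 184 173 180 170 168 167 170 165 173 173 175]
 [171 171 182 173 176 167 177 177 176 166 165 177 175]
 [177 173 174 173 169 180 176 178 183 172 170 177 169]
 [172 173 174 180 175 179 178 169 169 179 177 172 171]
 [169 169 167 170 170 176 134 164 157 170 173 170 167]
 [163 174 152 169 135  64  19  90 136 171 174 175 173]
 [150 168 146 173 103  20   9  14 120 172 153 179 171]
 [163 175 129 169  64   3   5   5 145 172 121 166 178]
 [176 171 136 162  45   7  10  27 161 177 146 176 148]
 [169 187 160 188  34   7   4  26 151 169 150 171 150]
 [ 12  12  47  58  52  27  17  30 157 189 169 179 146]
 [  5   3   4   2   2   4   4   6  16  16  22  64 119]]
scene
[[132 134 131 134 133 129 130 130 127 129 127]
 [131 133 124 125 131 131 130 127 126 127 125]
 [134 121  75  70  92 106 119 130 127 126 129]
 [130  90  30  16  16  14  53 107 134 133 127]
 [127  93  21   9   6  12  31  55 118 135 130]
 [148 132  58  14  13  14  17  43 115 125 114]
 [148 134  78  18  14  13  12  31  93 115 116]
 [145 130  67  14  13  12  17  65 117 125 129]
 [129 131 111  52  17  15  36  97 135 134 124]
 [134 128 133 126  87  81 105 122 129 124 121]
 [141 143 144 139 120 118 126 128 128 126 127]]
-0.1 [[316.29018306 228.48060196]]
-0.0786 [[312.3920144  225.78886771]]
-0.0734 [[311.45464833 225.14160176]]
```

Call:
send_rows(
  rows=[
    {"hand":0,"x":-1,"y":-5.5,"z":0,"roll":0},
    {"hand":0,"x":-0.8,"y":-5.5,"z":0,"roll":0},
    {"hand":0,"x":0,"y":0,"z":0,"roll":0},
    {"hand":0,"x":0,"y":0,"z":0,"roll":0},
    {"hand":0,"x":0,"y":0,"z":0,"roll":0},
  ],
)

```text
time: 13.8
position: [0.5066, 0.0078, 0.0717]
tool_rot: [-3.131, 0.253, 0.002]
ft_force: [-2.6, 5.2, 2.6]
grip_width: 0.159
grip_force: 25.0
```

Run:
```python
from h import *
s=get_state()
b=np.load("b.npz");R,t=b["R"],b["t"]
print("tcp board",(s["position"][:2]-t)@R,s["ft_force"])
A=np.load("f.npz")["S"];S=np.mean([get_image("scene").astype(float) for _ in range(4)],0);np.savez("f2.npz",S=S)
print(cv2.cvtColor(A.astype(np.uint8),cv2.COLOR_BGR2HSV)[220:232,302:320,1])
print(cv2.cvtColor(S.astype(np.uint8),cv2.COLOR_BGR2HSV)[220:232,302:320,1])
print(S.mean(2).astype(int)[220:232,302:320])
for z in(.026,.03,.034):print(z,[proj("scene",[np.r_[R@[x,-.092]+t,z]])[0].round(1).tolist() for x in(-.06,-.072,-.079,-.093)])
```

```text
tcp board [-0.03533845 -0.09147138] [-2.56141432  5.16146192  2.64891599]
[[  5   5   5   7   7  56 128 134 134 133 129 129 129 129 130 131 133 131]
 [  8   8   5   7  12  59 126 133 132 130 130 135 134 130 130 131 130 130]
 [  8   8   5   5  12  57 121 133 132 134 131 134 133 129 130 130 127 129]
 [ 14  10   7   5   9  39  94 129 131 133 124 125 131 131 130 127 126 127]
 [ 12  14  12  11  14  29  76 130 134 121  75  70  92 106 119 130 127 126]
 [ 16  15  12  14  15  22  44 109 130  90  30  16  16  14  53 107 134 133]
 [ 42  15  15  16  15   9  19  68 127  93  21   9   6  12  31  55 118 135]
 [101  72  80  88  41  13  41 111 148 132  58  14  13  14  17  43 115 125]
 [125 119 120 127 113  94 102 134 148 134  78  18  14  13  12  31  93 115]
 [127 129 129 142 148 145 146 146 145 130  67  14  13  12  17  65 117 125]
 [140 145 146 147 148 146 144 139 129 131 111  52  17  15  36  97 135 134]
 [144 147 147 147 144 134 131 141 134 128 133 126  87  81 105 122 129 124]]
[[ 13   8   8   8   8   5   5  36 100 131 132 132 129 130 133 131 131 131]
 [ 14  12   8   5   5   5   5  30  98 132 134 132 
[... 1188 characters left out ...]
 142 145 142  89  73  75  73  71  72]
 [ 68  67  69  73  76  75  80  96 112 114 147 141  87  85 120 117  76  69]
 [ 67  67  67  66  66  65  68  78  87  97 108 120 150 159 133  96  67  66]
 [ 65  65  65  65  67  70  86  98 100 102  98  97 110 115 107  92  82  77]
 [ 69  70  69  71  86  98 101 103 101  93  88  89  98 102  99  93  89  93]
 [101 100 100 100 102 103 102  98  94  92  91  95 103 102  91  80  77  74]
 [104 104 104 103 101  94  92  96  94  93  94  91  86  81  70  63  62  60]]
0.026 [[309.0, 224.5], [311.1, 226.0], [312.4, 226.9], [314.9, 228.6]]
0.03 [[309.0, 223.5], [311.1, 225.0], [312.4, 225.9], [314.9, 227.6]]
0.034 [[309.0, 222.5], [311.2, 224.0], [312.4, 224.8], [315.0, 226.6]]
```

Pointer and mark agree to about a millimetre. I'll lighten the grip and slide towards the lever.

Call:
send_rows(
  rows=[
    {"hand":0,"x":0,"y":0,"z":0,"roll":0},
    {"hand":0,"x":0,"y":0,"z":0,"roll":0},
    {"hand":0,"x":3.9,"y":-0.65,"z":0,"roll":0},
    {"hand":0,"x":3.9,"y":-0.65,"z":0,"roll":0},
    {"hand":0,"x":3.9,"y":-0.65,"z":0,"roll":0},
    {"hand":0,"x":3.9,"y":-0.65,"z":0,"roll":0},
    {"hand":0,"x":3.9,"y":-0.65,"z":0,"roll":0},
    {"hand":0,"x":0,"y":0,"z":0,"roll":0},
    {"hand":0,"x":0,"y":0,"z":0,"roll":0},
  ],
  force=7,
)

```text
time: 14.9
position: [0.5223, 0.0052, 0.0696]
tool_rot: [-3.131, 0.252, 0.015]
ft_force: [-6.9, 5.9, -1.2]
grip_width: 0.159
grip_force: 7.0
```

```bash
cat > st.py <<'E'
from h import *
s=get_state();b=np.load("b.npz");R,t=b["R"],b["t"]
print("tcp board mm",((s["position"][:2]-t)@R*1000).round(1),"F board",(s["ft_force"][:2]@R).round(1),s["ft_force"][2].round(1),s["grip_width"]*87,s["grip_force"],s["position"][2])
E
python3 st.py
```

```text
tcp board mm [-19.4 -91.4] F board [-7.7  4.7] -1.2 13.812821766992364 6.986922667420004 0.06955508092383858
```

Call:
send_rows(
  rows=[
    {"hand":0,"x":3.9,"y":-0.65,"z":0,"roll":0},
    {"hand":0,"x":3.9,"y":-0.65,"z":0,"roll":0},
    {"hand":0,"x":3.9,"y":-0.65,"z":0,"roll":0},
    {"hand":0,"x":3.9,"y":-0.65,"z":0,"roll":0},
    {"hand":0,"x":3.9,"y":-0.65,"z":0,"roll":0},
    {"hand":0,"x":3.9,"y":-0.65,"z":0,"roll":0},
    {"hand":0,"x":0,"y":0,"z":0,"roll":0},
    {"hand":0,"x":0,"y":0,"z":0,"roll":0},
  ],
  force=6,
)

```text
time: 15.7
position: [0.5454, 0.0016, 0.0695]
tool_rot: [-3.131, 0.251, 0.016]
ft_force: [-8.1, 6.5, 0.8]
grip_width: 0.167
grip_force: 7.0
```

```bash
python3 st.py
```

```text
tcp board mm [  3.9 -91.3] F board [-9.1  5.1] 0.8 14.491091200896994 7.024014262278797 0.0695035249692254
```

Call:
send_rows(
  rows=[
    {"hand":0,"x":3.9,"y":-0.65,"z":0,"roll":0},
    {"hand":0,"x":3.9,"y":-0.65,"z":0,"roll":0},
    {"hand":0,"x":3.9,"y":-0.65,"z":0,"roll":0},
    {"hand":0,"x":3.9,"y":-0.65,"z":0,"roll":0},
    {"hand":0,"x":0,"y":0,"z":0,"roll":0},
    {"hand":0,"x":0,"y":0,"z":0,"roll":0},
  ],
)

```text
time: 16.3
position: [0.5609, -0.0009, 0.0694]
tool_rot: [-3.131, 0.251, 0.017]
ft_force: [-7.4, 6.3, 0.9]
grip_width: 0.158
grip_force: 7.0
```

```bash
python3 st.py
```

```text
tcp board mm [ 19.7 -91.2] F board [-8.3  5. ] 0.9 13.780471724522222 7.033989567426033 0.06944726183295274
```

Call:
send_rows(
  rows=[
    {"hand":0,"x":2,"y":-0.3,"z":0,"roll":0},
    {"hand":0,"x":2,"y":-0.4,"z":0,"roll":0},
    {"hand":0,"x":0,"y":0,"z":0,"roll":0},
    {"hand":0,"x":0,"y":0,"z":0,"roll":0},
  ],
)

```text
time: 16.7
position: [0.5646, -0.0015, 0.0695]
tool_rot: [-3.131, 0.251, 0.018]
ft_force: [-9.5, 6.6, 1.1]
grip_width: 0.162
grip_force: 7.1
```

```bash
python3 st.py
```

```text
tcp board mm [ 23.4 -91.2] F board [-10.4   5. ] 1.1 14.113498157881741 7.129736423907289 0.06945268084673517
```

Force along the fin is starting to rise, so I'll go on in small steps until it clearly hits the stop.

Call:
send_rows(
  rows=[
    {"hand":0,"x":2,"y":-0.3,"z":0,"roll":0},
    {"hand":0,"x":2,"y":-0.4,"z":0,"roll":0},
    {"hand":0,"x":0,"y":0,"z":0,"roll":0},
    {"hand":0,"x":0,"y":0,"z":0,"roll":0},
  ],
)

```text
time: 17.1
position: [0.5659, -0.0014, 0.0694]
tool_rot: [-3.131, 0.251, 0.027]
ft_force: [-17.7, 7.8, 8.2]
grip_width: 0.158
grip_force: 14.2
```

```bash
python3 st.py
```

```text
tcp board mm [ 24.7 -90.9] F board [-18.8   4.8] 8.2 13.708458067594853 14.246916625415906 0.06936942002891996
```

Call:
send_rows(
  rows=[
    {"hand":0,"x":-1,"y":-0.8,"z":0,"roll":0},
    {"hand":0,"x":0,"y":0,"z":0,"roll":0},
    {"hand":0,"x":0,"y":0,"z":0,"roll":0},
    {"hand":0,"x":0,"y":0,"z":0,"roll":0},
    {"hand":0,"x":0,"y":0,"z":0,"roll":0},
  ],
)

```text
time: 17.6
position: [0.5657, -0.0022, 0.0694]
tool_rot: [-3.131, 0.251, 0.024]
ft_force: [-15.0, 8.4, 5.6]
grip_width: 0.16
grip_force: 13.4
```

```bash
python3 st.py
python3 - <<'E'
from h import *
S=get_image("scene");T=get_image("top")
print(cv2.cvtColor(S,cv2.COLOR_BGR2HSV)[221:230,302:318,1])
h=cv2.cvtColor(T,cv2.COLOR_BGR2HSV);m=cv2.inRange(h,(8,60,90),(25,255,255));m[:,:365]=0;m[:,388:]=0;m[:190]=0;m[235:]=0
c=max(cv2.findContours(m,0,1)[0],key=cv2.contourArea);r=cv2.minAreaRect(c);print("scraper",r,plane("top",[r[0]],.06))
m=cv2.inRange(h,(8,60,80),(30,255,255));n,l,st,c=cv2.connectedComponentsWithStats(m)
print([c[i].round(1).tolist() for i in range(1,n) if 295<c[i][0]<345 and 180<c[i][1]<255])
E
```

```text
tcp board mm [ 24.7 -91.7] F board [-16.1   5.8] 5.6 13.90562780342047 13.402476054470753 0.0693956499280225
[[ 14  14  10  10   9   7   7  51 127 149 148 148 143 137 136 139]
 [ 13  13  15  13   9   7   7  36 111 146 150 149 149 150 148 147]
 [ 37  11  13  15  15  10  11  18  82 143 147 144 147 149 147 147]
 [118  56  16  13  13  13  15  14  32 101 102  92 114 126 139 147]
 [144 130  87  32  12  12  12  12  16  37  41  23  30  36  89 130]
 [146 147 141 119  82  80  59  20  14  48  29   9   6   9  37  74]
 [145 146 146 144 143 144 136  96  78  96  69  16  15  13  16  66]
 [142 143 144 145 146 147 148 145 140 130  83  18  13  11  14  55]
 [143 144 144 146 146 146 147 147 146 128  66  14  10  10  17  73]]
scraper ((376.5641784667969, 213.46240234375), (33.32601547241211, 5.986710071563721), 86.18592071533203) [[ 0.52475373 -0.34373178  0.06      ]]
[[304.0, 182.0], [317.1, 213.4]]
```

```bash
python3 -c "
from bench import *
print(close_job())"
```

```text
the job is handed in; nothing more can be done
None
```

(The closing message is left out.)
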